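# Dock the hand microphone and switch the dock to charge

### The arm

A 6-joint arm with a two-finger parallel gripper is mounted at the origin on a cart in front of the work surface, level with it; the furniture and walls round the work are solid. World frame = base frame: x ahead of the robot, y to its left, z up, the work surface at z = 0. Lengths are in mm, angles in rad, forces in N, time in s.
With the tool pointing down it reaches from about 350 to 975 mm from the base axis. Payload 7.1 kg.
Tool frame: the origin (TCP) lies on the front face of the gripper's body, between the roots of the fingers; the fingertips stand 80 mm ahead of it and the grasp point (between the pads) lies 61 mm ahead of it (env.tips_ahead is the distance from the TCP to the fingertips, in mm); z points along the fingers, y is the line along which they close (so a half turn about z gives the same grasp; the last joint's range is limited). The gripper opens to 88 mm and grips with 3 to 60 N. Pads are 20 mm wide; open, the fingers measure 115 mm over their backs; the gripper's body (75 mm by 178 mm) begins 61 mm behind the grasp point.
Start: joints at [-1.214, 0.423, 1.63, -0, 1.089, -0.019], TCP at [229.402, -581.361, 302.675] pointing down, gripper open.
Joint ranges: [-3, 3], [-0.9, 2.11], [0.09, 2.58], [-1.31, 4.45], [0.11, 2.69], [-2.54, 2.54]. Speed limits (rad/s): [2.39, 2.39, 3.01, 3.14, 3.14, 3.14].

### API

Orientations are given as a unit quaternion [x, y, z, w].
In Python, from station import env, set_gripper, viewer, workorder gives the robot as it stands. Calls block until the motion is done:
- env.reach(position, orientation): joint-space move of the TCP to a pose.
- env.move_l(position, rot=None, rate=150, f_stop=None): straight line of the TCP; rot=None keeps the orientation; rate is the mean speed in mm/s. With f_stop (N) it stops when the force on the tool has changed by that much, and returns True; else False.
- env.move_joints(angles): joint-space move.
- set_gripper(opening): finger opening in mm; the grip force is fixed at half the most; returns when the fingers have stopped.
- env.hold(seconds).
- env.ik(position, orientation): joint angles nearest the present ones, or None.
- env.read_state(): the state.
- viewer.camera(name): name is "side" or "top"; returns the picture (480x640x3 uint8, blue, green, red); there is no depth.
- viewer.camera_params(name): a dict with "fx", "fy", "cx", "cy" (pixels), "pose" (4x4, takes a point from camera to world coordinates). Camera axes: x right, y up, looking along -z (the intrinsics and any distortion apply to the point x, -y, -z); pixel columns grow to the right and rows downward; lengths in mm; the calibration is good to about 2 mm. A picture is of the moment at which its call begins. camera_params takes no time and is no camera call.
A pose or a line that the arm cannot do raises env.IKError and nothing moves.
- workorder.sign_off(): hands the job in; it is judged then, once.
The state is a dict: "time_s": time; "qpos": joint angles; "dq": joint speeds; "tau": joint torques, N m; "tool_pos": TCP position; "orientation": TCP orientation; "force": force on the tool from outside, world axes, zero at the start; "wrist_torque": the same for the moment, N m; "width": finger opening in mm; "grip_force": force on a finger pad.
Only numpy, scipy, OpenCV 4.12 (cv2) and the standard library are available. Lean on these libraries where they do the work, as an engineer would, in place of code of your own. Each camera call takes 0.05 s, during which the arm holds its last target. There are 200 camera calls.

### The job

Put the hand microphone on charge. First clear the yellow highlighter out of the dock's cradle and lay it flat on the middle of the notepad, then lay the microphone in the cradle (either way round), letting it settle in both saddles before you let go. Then press the green key until it locks down and the red one pops up; press no other key, and leave the stapler, the mug and the glue stick standing where they are.

Things in the scene. Friction and masses are not known exactly. Their poses are not given: they have to be found in the camera images.
- dock: black microphone dock, fixed, 175 mm (x) by 200 mm (y). Origin under its middle at desk level; x level, from the keys to the cradle; z up. Front: key housing 28 mm high, key row at x = -50 mm, y = -66, -22, 22, 66 mm, colours in any order. Rear: plate 12 mm high with the cradle at x = 45 mm. Stands left or right on the desk, turned up to 0.3 rad, keys towards the robot
- cradle (a point): where the microphone's centre lies when seated: 48.4 mm above the desk, midway between the two grey V saddles. Axes as the dock's; the cradle runs along y. Saddles: 90 degree V, 14 mm thick (y), 42 mm wide (x), tips 50 mm high, centred 45 mm either side. Between them 76 mm are open along y, so fingers can reach down to the 12 mm plate on both sides (x) of a part in the cradle
- mic: grey round hand microphone, 162 mm long, barrel 26 mm thick, about 120 g, with black hexagonal anti-roll rings (26.8 mm across flats, 31 mm across corners, 10 mm long) 66 mm either side of its middle. x is its long axis, steel grille at +x. Starts lying on the desk between dock and notepad, roughly fore and aft. Origin on its underside below the middle, as it starts
- mic_center (a point): middle of the microphone's barrel on its axis, 13.4 mm above the desk at the start. In the cradle the barrel lies on the saddles and the rings outside them, with 9 mm of play each way along the cradle
- highlighter: yellow highlighter, 120 mm long (its y), 15 mm wide (x), 12 mm thick where gripped (z up), 12 g; origin on its underside at its middle. It starts lying lengthwise in the cradle, underside 38 mm above the desk, within 6 mm of the cradle's middle
- notepad: white open notepad (196 by 140 mm) lying on a blue folder (216 mm along x, 160 mm along y), both flat and fixed; the paper's top is 16 mm above the desk. Origin at desk level under the middle, x along its long side, z up. It lies on the other side of the microphone from the dock, turned up to 0.35 rad
- key_red (a joint): travel of the red key, m: 0 up, 0.013 locked down (its start), 0.015 at its stop. A spring latch interlocks the four keys: pressing one to its stop and letting go leaves it locked at 0.013, and on the way frees the one that was down, which springs up to 0. A key needs 2 to 4 N before its stop
- key_green (a joint): travel of the green key, as the red one; it starts up (0)
- key_blue (a joint): travel of the blue key, as the red one; it starts up and must stay up
- key_white (a joint): travel of the white key, as the red one; it starts up and must stay up
- key_red_top (a point): middle of the red key's top face, 30 mm (x) by 32 mm (y), keys 44 mm apart; z up. A raised key's top is 50 mm above the desk, a locked one's 37 mm
- key_green_top (a point): middle of the green key's top face; moves with the key
- key_blue_top (a point): middle of the blue key's top face; moves with the key
- key_white_top (a point): middle of the white key's top face; moves with the key
- stapler: red stapler, 145 mm (x) by 36 mm, 56 mm high, loose, lying across at the front edge of the desk in front of the microphone; bystander. Origin at desk level under its middle
- mug: white mug, 92 by 127 mm, 95 mm high, loose, behind the right-hand place; bystander. Origin at desk level. Fixed things at the back: pen cup (149 mm high, 90 mm wide) at x 0.69, y -0.03; desk organiser (311 mm high with its ruler, 125 mm wide) at x 0.68, y 0.09
- glue_stick: white and red glue stick standing upright, 26 mm in diameter, 96 mm high, loose and easily tipped; bystander. Origin under its middle at desk level. It stands to the left of the microphone near its grille end, 50 to 60 mm from the microphone's axis and 35 to 55 mm beyond its middle

How it is judged (in metres and radians):
On the way, in this order (a step that is already met when the one before it is completed fails the run):
1. the highlighter lies flat on the middle of the notepad, let go (x of highlighter in the frame of notepad between -0.075 and 0.075 m and y of highlighter in the frame of notepad between -0.05 and 0.05 m and height (world z) of highlighter below 0.03 m and contact force between highlighter and the fingers below 0.05 N and linear speed of highlighter below 0.03 m/s), for 0.2 s.
2. the microphone lies in both saddles, at rest, while it is still held (distance between mic_center and cradle below 0.014 m and z of mic_center in the frame of cradle below 0.003 m and angle between the x axis of mic and the y axis of dock, either way round below 0.08 rad and contact force between mic and the fingers above 0.3 N and linear speed of mic below 0.02 m/s), for 0.1 s.
3. the green key is locked down and the red key is up (value of joint key_green above 0.0115 m and value of joint key_red below 0.003 m), for 0.2 s.
At the end, for the whole second after the job is handed in: Green key down (over 11.5 mm), the other keys up (within 3 mm); microphone at rest in both saddles (14 mm along the cradle, 4 mm across, 3 mm in height, 0.06 rad); highlighter at rest on the notepad, its middle within 75 mm by 50 mm of the notepad's middle (all of step 3 and value of joint each of key_blue, key_white below 0.003 m and distance between mic_center and cradle below 0.014 m and z of mic_center in the frame of cradle below 0.003 m and x of mic_center in the frame of cradle between -0.004 and 0.004 m and angle between the x axis of mic and the y axis of dock, either way round below 0.06 rad and linear speed of each of mic, highlighter below 0.02 m/s and x of highlighter in the frame of notepad between -0.075 and 0.075 m and y of highlighter in the frame of notepad between -0.05 and 0.05 m and height (world z) of highlighter below 0.03 m); the robot touches nothing.
It fails at once if the blue or white key is pressed (more than 8 mm) (value of joint any of key_blue, key_white above 0.008 m).
It fails at once if the stapler, mug or glue stick is moved more than 25 mm or tipped (distance of any of stapler, mug, glue_stick from where it was at the start of the episode above 0.025 m or angle between any of mug, stapler, glue_stick's own z axis and vertical above 0.4 rad).
It also fails if it takes over 64 s, if anything falls off the work surface, if the arm or the gripper's body presses on something with over 40 N, if the wrist force passes 120 N, or if a joint passes its speed limit or range.

## Working session

There is one attempt and no reset: what is moved stays moved. The work goes in short steps, each a Python script; the robot and the scene stay as the last script left them, time stands still between calls to the robot, and variables do not carry over. Pictures are saved under pics/ and viewed, at most 10 in all, crops included, and the job is handed in when it is done.

```bash
ls; mkdir -p pics; python3 - <<'E'
from station import env, set_gripper, viewer, workorder
import cv2
for n in("top","side"):
    im=viewer.camera(n); cv2.imwrite(f"pics/{n}0.png",im)
    p=viewer.camera_params(n); print(n,{k:(v.round(4).tolist() if hasattr(v,'round') and hasattr(v,'tolist') else v) for k,v in p.items()})
print(env.read_state())
E
```

```text
pics
top {'fx': 603.3321121512163, 'fy': 603.3321121512163, 'cx': 313.429781444058, 'cy': 246.50381123291925, 'pose': [[-0.0495, 0.9762, -0.211, 266.5033], [-0.9988, -0.049, 0.0074, -70.2378], [-0.0031, 0.2111, 0.9775, 1269.2549], [0.0, 0.0, 0.0, 1.0]]}
side {'fx': 528.7681187409626, 'fy': 528.7681187409626, 'cx': 314.3610711027937, 'cy': 248.09401697456332, 'pose': [[0.9938, 0.0545, -0.0972, 424.6042], [-0.1097, 0.6335, -0.7659, -861.4871], [0.0199, 0.7718, 0.6356, 711.9302], [0.0, 0.0, 0.0, 1.0]]}
{'time_s': 0.1, 'qpos': array([-1.21398391e+00,  4.23731377e-01,  1.63059879e+00, -4.80682294e-06,
        1.08864787e+00, -1.89989391e-02]), 'dq': array([ 0.00090581, -0.00145678, -0.00055577,  0.00036674, -0.00063351,
        0.00199588]), 'tau': array([-1.41048964e-03, -5.45613742e+01, -2.74324536e+01,  6.45827665e-02,
        1.87948236e-02, -2.94495521e-05]), 'tool_pos': array([ 229.27646475, -580.99837999,  302.00581622]), 'orientation': array([ 9.82397169e-01,  1.86802900e-01, -1.18542915e-04, -6.82475052e-04]), 'force': array([-0.41867307, -0.42817687,  0.24751973]), 'wrist_torque': array([-0.02488483,  0.02647287, -0.06254808]), 'grip_force': 0.0, 'width': 87.79246424410917}
```

View pics/top0.png

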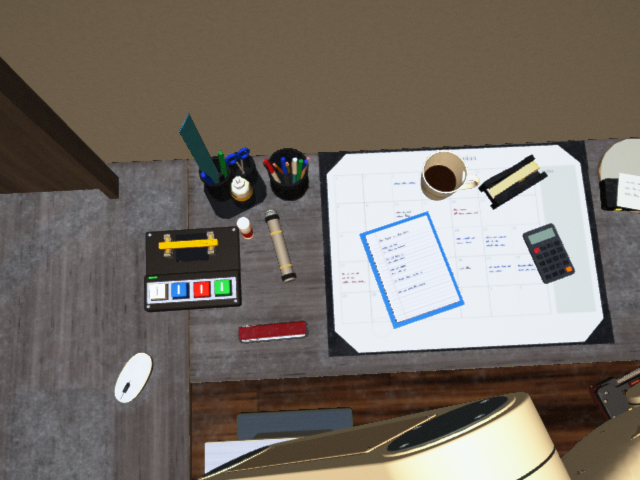

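View pics/side0.png

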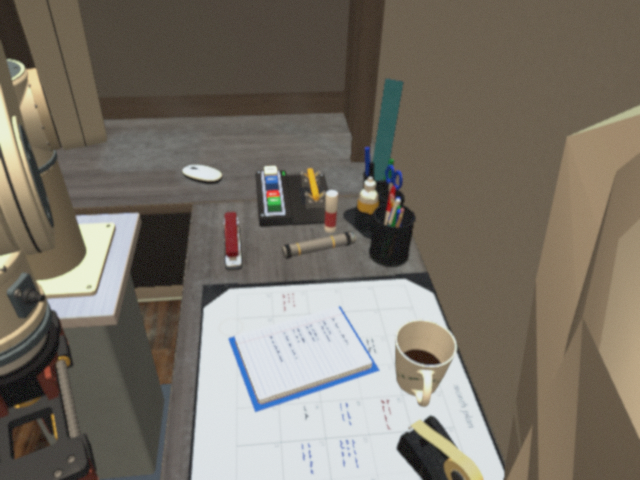

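The top view shows the dock at (147–240, 228–310), with keys in image order white, blue, red, green. The highlighter is at (188,243), the mic runs from (269,213) to (289,278), the glue stick is at (246,228), the stapler at (272,331) and the pad at (412,269). The side view agrees.

```bash
cat > vis.py <<'E'
import numpy as np, cv2
from station import env, set_gripper, viewer, workorder
def ray(n,u,v):
    p=viewer.camera_params(n);T=np.array(p["pose"])
    d=T[:3,:3]@np.array([(u-p["cx"])/p["fx"],-(v-p["cy"])/p["fy"],-1.]);return T[:3,3],d
def onz(n,uv,z):
    o,d=ray(n,*uv);return o+d*(z-o[2])/d[2]
def proj(n,P):
    p=viewer.camera_params(n);T=np.array(p["pose"]);c=T[:3,:3].T@(np.asarray(P,float)-T[:3,3])
    return np.array([p["cx"]+p["fx"]*c[0]/-c[2],p["cy"]-p["fy"]*c[1]/-c[2]])
def tri(uvt,uvs):
    A=[];b=[]
    M=np.zeros((3,3));q=np.zeros(3)
    for n,uv in(("top",uvt),("side",uvs)):
        o,d=ray(n,*uv);d/=np.linalg.norm(d);P=np.eye(3)-np.outer(d,d);M+=P;q+=P@o
    return np.linalg.solve(M,q)
def hsv(im,lo,hi,box):
    m=cv2.inRange(cv2.cvtColor(im,cv2.COLOR_BGR2HSV),np.array(lo),np.array(hi))
    k=np.zeros_like(m);x0,y0,x1,y1=box;k[y0:y1,x0:x1]=m[y0:y1,x0:x1];return k
def big(m):
    c,_=cv2.findContours(m,cv2.RETR_EXTERNAL,cv2.CHAIN_APPROX_NONE);c=max(c,key=cv2.contourArea)
    return c,cv2.minAreaRect(c)
E
python3 - <<'E'
from vis import *
t=cv2.imread("pics/top0.png");s=cv2.imread("pics/side0.png")
col={"green":((45,90,60),(80,255,255)),"blue":((100,120,60),(125,255,255)),"redk":((0,150,80),(6,255,255)),"white":((0,0,170),(180,60,255)),"yellow":((18,130,120),(32,255,255))}
bt=(140,225,242,312);bs=(255,160,328,225)
for k,(lo,hi) in col.items():
    r=[]
    for n,im,b in(("top",t,bt),("side",s,bs)):
        try:c,q=big(hsv(im,lo,hi,b)); r.append(q)
        except Exception as e: r.append(None);print(e)
    print(k,[np.round(np.r_[q[0],q[1],q[2]],1) for q in r if q],"tri",tri(r[0][0],r[1][0]).round(1) if all(r) else None)
c,q=big(hsv(t,(100,120,100),(115,255,255),(340,200,480,335)))
print("pad",q,[onz("top",x,8).round(1) for x in cv2.boxPoints(q)],onz("top",q[0],10).round(1))
print("glue",onz("top",(246,222),96))
for e in((269,213),(289,278)):print("mic end",onz("top",e,13.4).round(1))
A=cv2.resize(t[195:320,135:305],None,fx=4.5,fy=4.5,interpolation=cv2.INTER_CUBIC)
cv2.imwrite("pics/cropt.png",A)
B=cv2.resize(s[155:275,220:380],None,fx=5,fy=5,interpolation=cv2.INTER_CUBIC)
cv2.imwrite("pics/crops.png",B)
E
```

```text
green [array([222. , 287.5,  15. ,  16. ,  90. ]), array([273.5, 203.5,  13. ,  13. ,  90. ])] tri [454.7 112.5  39.1]
blue [array([179.5, 289.5,  15. ,  17. ,  90. ]), array([271.4, 181.9,  11.2,  11.8,  82.9])] tri [454.5 199.5  40.5]
redk [array([201.5, 289. ,  14. ,  15. ,  90. ]), array([272.3, 192.6,   4.7,  11.5,  79.7])] tri [453.8 154.5  40.2]
white [array([191. , 290. ,  20.7,  89.4,  86.3]), array([272.4, 190.2,  49.6,  19.2,  84.3])] tri [454.6 177.8  31.5]
yellow [array([188. , 243.5,  14.1,  58.4,  86. ]), array([312.2, 183.9,  32.3,   8.9,  74.1])] tri [549.4 181.2  42.2]
pad ((411.4995422363281, 268.8168640136719), (102.02456665039062, 74.54678344726562), 69.86369323730469) [array([ 561.9, -178.8,    8. ]), array([ 611.3, -334. ,    8. ]), array([ 400.2, -388.7,    8. ]), array([ 354.3, -238.3,    8. ])] [ 479.7 -284.8   10. ]
glue [576.8749751   53.60063306  96.        ]
mic end [616.3  12.3  13.4]
mic end [472.4 -25.   13.4]
```

View pics/cropt.png

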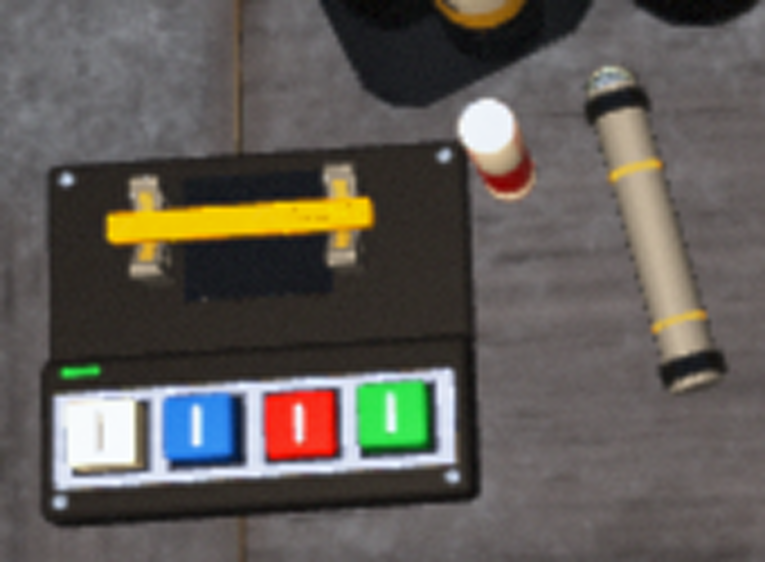

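View pics/crops.png

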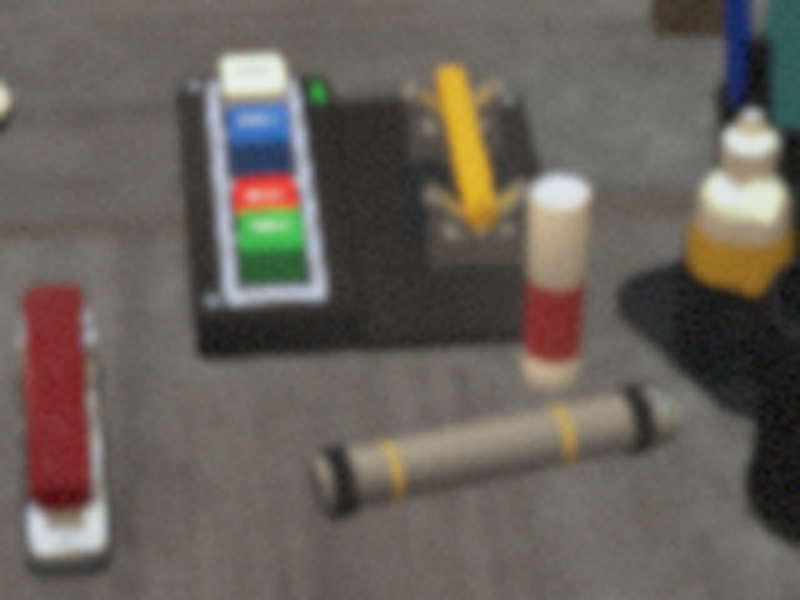

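Crops: key marks are at crop (99,433), (197,425), (300,423) and (391,411). Saddle tips are at (145,185), (148,270), (340,172) and (342,257), mic rings at (617,102) and (692,369), and highlighter ends at (107,228) and (373,212). I'll turn these into positions and check them against the known sizes.

```bash
python3 - <<'E'
from vis import *
def T(x,y,z):return onz("top",(135+(x+.5)/4.5-.5,195+(y+.5)/4.5-.5),z)
def S(x,y,z):return onz("side",(220+(x+.5)/5-.5,155+(y+.5)/5-.5),z)
ks={k:T(x,y,z) for k,x,y,z in(("w",99,433,50),("b",197,425,50),("r",300,423,37),("g",391,411,50))}
print({k:v.round(1) for k,v in ks.items()})
print("side green",S(270,226,50).round(1),"white",S(252,75,50).round(1),"blue",S(258,120,50).round(1))
d=ks["w"]-ks["g"];print("spacing/3",np.linalg.norm(d)/3,"yaw",np.arctan2(-d[0],d[1]))
tips=[T(*p,50) for p in((145,185),(148,270),(340,172),(342,257))]
print("tips",[p.round(1) for p in tips],"mean",np.mean(tips,0).round(1))
d=tips[0]+tips[1]-tips[2]-tips[3];print("yaw",np.arctan2(-d[0],d[1]),np.linalg.norm(d)/2)
sc=[T(67,180,12),T(444,155,12),T(60,502,28),T(452,477,28)]
print("screws",[p.round(1) for p in sc],[np.arctan2(-(a-b)[0],(a-b)[1]) for a,b in((sc[0],sc[1]),(sc[2],sc[3]))],"mean",np.mean(sc,0).round(1))
h=[T(107,228,50),T(373,212,50)];d=h[0]-h[1];print("hl",np.mean(h,0).round(1),np.linalg.norm(d),np.arctan2(-d[0],d[1]))
hs=[S(452,68,50),S(484,226,50)];print("hl side",np.mean(hs,0).round(1),np.linalg.norm(hs[0]-hs[1]))
m=[T(617,102,13.4),T(692,369,13.4)];d=m[0]-m[1];print("mic",np.mean(m,0).round(1),np.linalg.norm(d),np.arctan2(d[1],d[0]))
m=[S(641,415,13.4),S(342,480,13.4)];d=m[0]-m[1];print("mic side",np.mean(m,0).round(1),np.linalg.norm(d),np.arctan2(d[1],d[0]))
print("glue",T(488,127,96).round(1),S(560,188,96).round(1))
E
```

```text
{'w': array([453.5, 244.1,  50. ]), 'b': array([454.9, 199.8,  50. ]), 'r': array([455.5, 155.5,  37. ]), 'g': array([456.9, 111.9,  50. ])}
side green [454.5 110.7  50. ] white [452.4 239.2  50. ] blue [453.4 198.7  50. ]
spacing/3 44.095674206003686 yaw 0.026038608312411837
tips [array([567.9, 223.5,  50. ]), array([527.8, 222.1,  50. ]), array([569.5, 133.5,  50. ]), array([529.4, 133.1,  50. ])] mean [548.6 178.   50. ]
yaw 0.01830433641043493 89.50927137185847
screws [array([581.6, 269.8,  12. ]), array([584.8,  90.2,  12. ]), array([425.9, 267.5,  28. ]), array([428.4,  87.7,  28. ])] [np.float64(0.017988615054587393), np.float64(0.014109848305531403)] mean [505.2 178.8  20. ]
hl [549.1 179.7  50. ] 122.40246777306419 0.011453726441593301
hl side [548.7 170.7  50. ] 135.22189351396338
mic [540.9  -8.6  13.4] 134.48316290081468 0.22931780431004792
mic side [541.4  -7.   13.4] 134.0687981633367 0.24349039014437365
glue [575.4  59.6  96. ] [575.3  61.6  96. ]
```

Sizes agree: key spacing 44.1, saddle spacing 89.5, ring spacing 134 and highlighter about 122. The glue stick stands 49 mm beyond the mic's middle, so the gripper body could hit it. I'll grip the mic 18 mm rearward and turn it so that end lies at +y, away from the organiser. Next are the IK and ruler checks, then the highlighter.

```bash
cat >> vis.py <<'E'
from scipy.spatial.transform import Rotation as Rn
def Q(f):
    c,s=np.cos(f),np.sin(f)
    return Rn.from_matrix(np.array([[-s,c,0],[c,s,0],[0,0,-1.]])).as_quat()
YAW=.018; CR=np.array([549.3,178.5]); EX=np.array([np.cos(YAW),np.sin(YAW)]); EY=np.array([-EX[1],EX[0]])
MIC=np.array([541.1,-7.9]); MY=.236; MA=np.array([np.cos(MY),np.sin(MY)])
PAD=np.array([481.5,-285.]); PY=.279; GREEN=np.array([456.5,111.7])
def P(xy,tip):return [xy[0],xy[1],tip+env.tips_ahead]
def st(l=""):
    s=env.read_state();print(l,"t%.1f"%s["time_s"],s["tool_pos"].round(1),"F",s["force"].round(1),"w%.1f g%.1f"%(s["width"],s["grip_force"]))
E
python3 - <<'E'
from vis import *
print("ruler tip",tri((186,118),(393,81)).round(0),"ruler low",tri((212,178),(383,150)).round(0), env.tips_ahead)
for n,xy,f in(("hl",CR+15*EY,YAW),("pad",PAD,PY),("mic",MIC-18*MA,MY+np.pi/2),("mic place",CR+18*EY,MY+np.pi/2-1.789),("key",GREEN,YAW)):
    for a in(0,np.pi,-np.pi):
        q=env.ik(P(xy,40),Q(f+a));print(n,round(a),None if q is None else np.round(q,2))
E
```

```text
ruler tip [703. 129. 309.] ruler low [671. 110. 160.] 80.0
hl 0 [ 0.32  0.62  1.82 -0.    0.7   0.3 ]
hl 3 None
hl -3 None
pad 0 [-0.56  0.6   1.87 -0.    0.67 -0.83]
pad 3 [-0.56  0.6   1.87 -0.    0.67  2.31]
pad -3 [-0.56  0.6   1.87 -0.    0.67  2.31]
mic 0 [-0.05  0.57  1.95 -0.    0.63 -1.85]
mic 3 [-0.05  0.57  1.95 -0.    0.63  1.29]
mic -3 [-0.05  0.57  1.95 -0.    0.63  1.29]
mic place 0 [ 0.32  0.62  1.82 -0.    0.7   0.31]
mic place 3 None
mic place -3 None
key 0 [ 0.21  0.52  2.07 -0.    0.56  0.2 ]
key 3 None
key -3 None
```

```bash
python3 - <<'E'
from vis import *
g=CR+15*EY
env.reach([450,-100,300],Q(YAW)); set_gripper(50)
env.reach([480,185,300],Q(YAW))
env.move_l(P(g,90),rate=250)
print(env.move_l(P(g,39.5),rate=60,f_stop=10)); st("at")
set_gripper(0); st("grip")
env.move_l(P(g,100),rate=150); st("up")
cv2.imwrite("pics/top1.png",viewer.camera("top"))
cv2.imwrite("pics/s1.png",cv2.resize(viewer.camera("side")[60:260,200:460],None,fx=3,fy=3))
E
```

```text
False
at t5.6 [549.2 193.6 119.7] F [-0.6  0.1 -0.1] w50.3 g0.0
grip t6.2 [549.7 193.7 119.8] F [ 2.8 -0.6  1.8] w14.5 g30.0
up t6.8 [548.6 193.4 179.7] F [ 0.5 -0.1  0.7] w14.4 g30.0
```

View pics/s1.png

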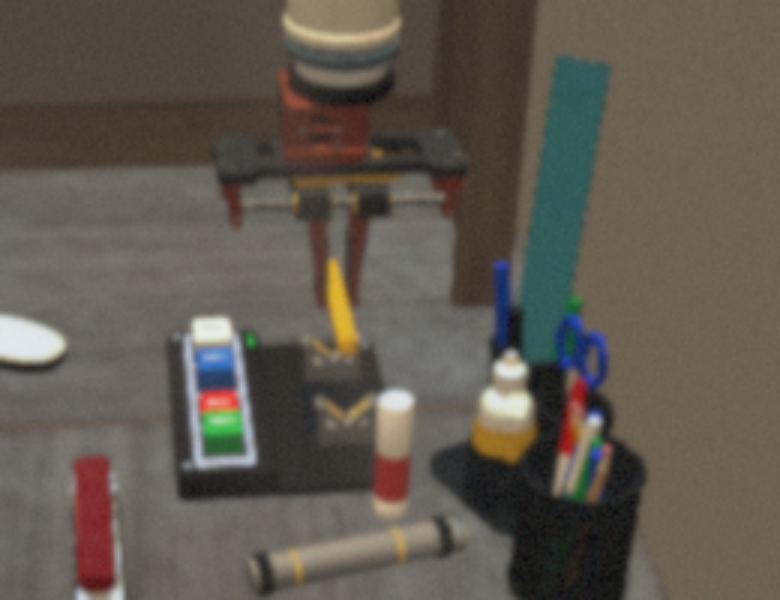

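The highlighter is gripped and lifted, running from (333,262) to (347,350) in the crop and about level. The saddles are empty and nothing else has moved. Next I place it on the pad.

```bash
python3 - <<'E'
from vis import *
py=np.array([-np.sin(PY),np.cos(PY)]);g=PAD+13*py
env.move_l([480,185,260],rate=250)
env.reach([460,-100,280],Q(PY))
env.reach(P(g,60),Q(PY))
print(env.move_l(P(g,18),rate=50,f_stop=3)); st("down")
set_gripper(40); env.hold(.2)
env.move_l(P(g,110),rate=200); st("up")
env.reach([440,-120,280],Q(MY+np.pi/2)); st()
cv2.imwrite("pics/top2.png",viewer.camera("top"));t=viewer.camera("side");cv2.imwrite("pics/side2.png",t)
E
```

```text
True
down t10.3 [ 477.5 -272.3   98. ] F [-0.4  0.3  3.8] w14.8 g30.0
up t11.7 [ 477.6 -272.3  189.6] F [-0.4  0.2  0.2] w40.0 g0.0
 t12.8 [ 439.9 -120.1  279.2] F [-0.1 -0.1 -0.4] w40.1 g0.0
```

View pics/side2.png

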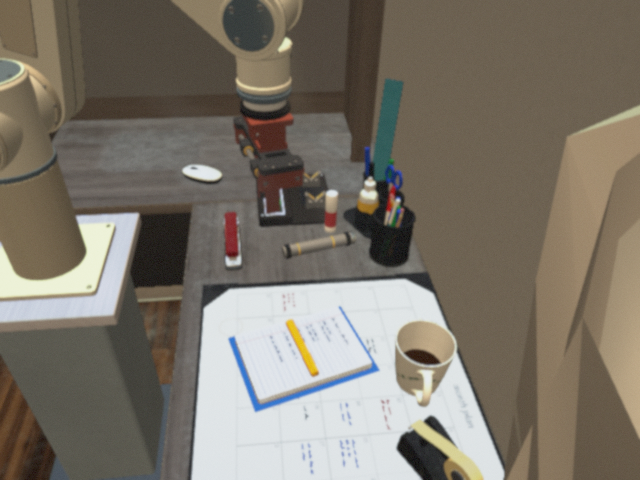

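The highlighter lies flat on the pad, centred near (302,347), and the mic and glue stick have not moved. Next I pick up the mic.

```bash
python3 - <<'E'
from vis import *
c=onz("side",(302,347),28)[:2]-PAD;print("hl in pad",Rn.from_euler('z',-PY).apply([*c,0]).round(0))
g=MIC-18*MA
set_gripper(56)
env.reach(P(g,120),Q(MY+np.pi/2))
print(env.move_l(P(g,2.5),rate=80,f_stop=10)); st("at")
set_gripper(0); st("grip")
env.move_l(P(g,120),rate=120); st("up")
cv2.imwrite("pics/s3.png",cv2.resize(viewer.camera("side")[60:300,180:480],None,fx=2.5,fy=2.5))
E
```

```text
hl in pad [-3. -6.  0.]
False
at t15.7 [523.9 -12.1  83. ] F [-0.1  0.7 -0.8] w56.0 g0.0
grip t16.3 [523.7 -12.1  82.6] F [-0.8 -0.3  1.4] w25.8 g30.0
up t17.4 [523.1 -12.1 199.3] F [ 0.2 -0.  -2.2] w25.3 g30.0
```

View pics/s3.png

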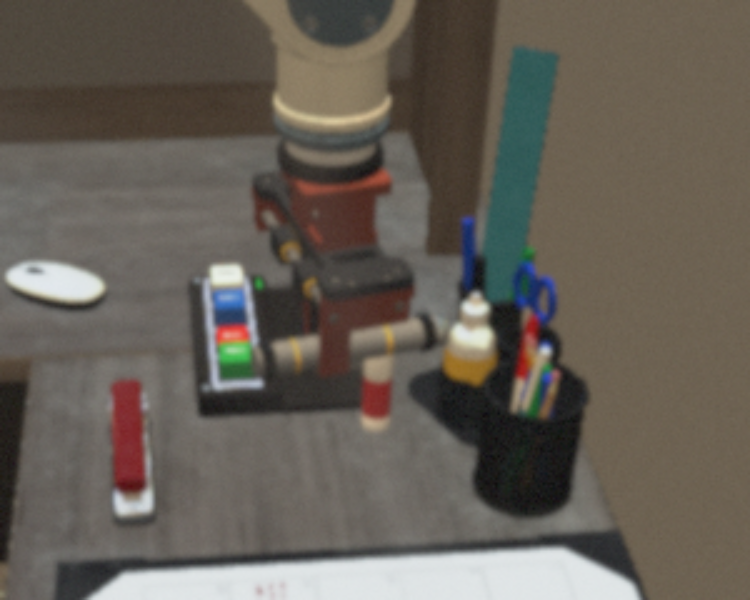

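The mic is held level across the fingers and the glue stick is still standing. Next I lay it in the cradle.

```bash
python3 - <<'E'
from vis import *
f=MY+np.pi/2-(np.pi/2+MY-YAW)
g=CR+18*EY
env.move_l([440,0,270],rate=250)
env.reach([450,150,270],Q(f))
env.move_l([g[0],g[1],190],rate=200)
env.move_l([g[0],g[1],128],rate=100)
print(env.move_l([g[0],g[1],114],rate=25,f_stop=8)); env.hold(.5); st("seat")
cv2.imwrite("pics/s4.png",cv2.resize(viewer.camera("side")[60:260,200:460],None,fx=3,fy=3))
t=viewer.camera("top");cv2.imwrite("pics/top4.png",t)
E
```

```text
True
seat t22.4 [549.8 196.7 117.7] F [ 5.8  0.3 -0.2] w25.2 g30.0
```

View pics/s4.png

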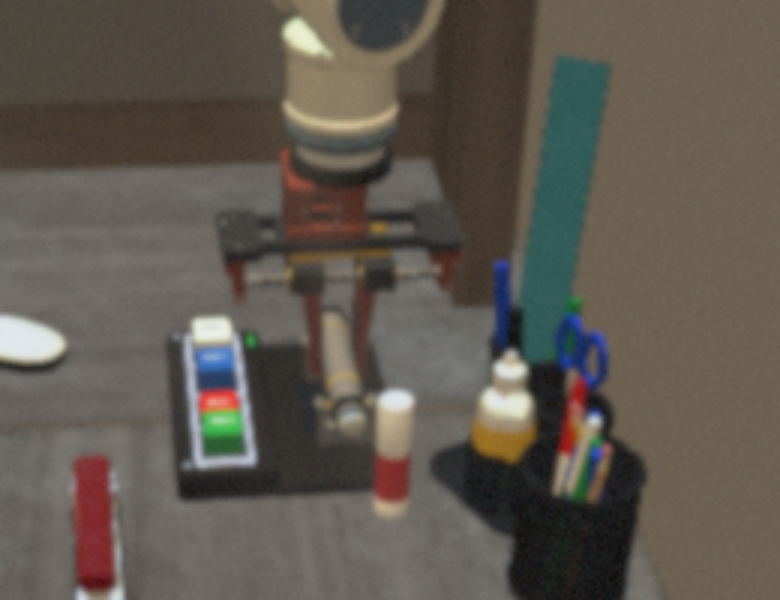

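The height of 117.7 matches the expected 117.6, but there is a sideways force of +5.8 N. The mic is leaning on one flank, so I'll nudge it along x and press lightly until it sits in both.

```bash
python3 - <<'E'
from vis import *
g=CR+18*EY
z=env.read_state()["tool_pos"][2]
for dx in(.8,1.6):
    env.move_l([g[0]+dx,g[1],z-.3],rate=10); env.hold(.3); st(dx)
    if abs(env.read_state()["force"][0])<2: break
env.move_l([g[0]+dx,g[1],z-1.5],rate=10,f_stop=6); env.hold(.4); st("press")
E
```

```text
0.8 t23.1 [550.  196.6 117.6] F [3.9 2.3 4.1] w25.4 g30.0
1.6 t23.6 [550.1 196.6 117.5] F [1.  3.  6.5] w25.3 g30.0
press t24.2 [550.2 196.7 117.5] F [-0.3 -0.1  5.9] w25.0 g30.0
```

The force is now purely vertical and the height has stopped changing, so the mic is seated. I'll let go and look.

```bash
python3 - <<'E'
from vis import *
env.hold(.2); set_gripper(50); env.hold(.3); st("open")
p=env.read_state()["tool_pos"]
env.move_l([p[0],p[1],220],rate=120)
env.move_l([430,60,260],rate=250); set_gripper(0); st()
t=viewer.camera("top"); s=viewer.camera("side")
cv2.imwrite("pics/c5.png",np.hstack([cv2.resize(t[190:320,135:305],(523,400)),cv2.resize(s[150:250,250:330],(277,346))[:400] if 0 else cv2.resize(s[150:250,250:319],(277,400))]))
E
```

```text
open t25.3 [551.6 197.2 117.8] F [ 0.2 -0.1 -0.8] w50.1 g0.0
 t28.1 [430.  60. 260.] F [-0.   0.3 -0.4] w0.4 g0.0
```

View pics/c5.png

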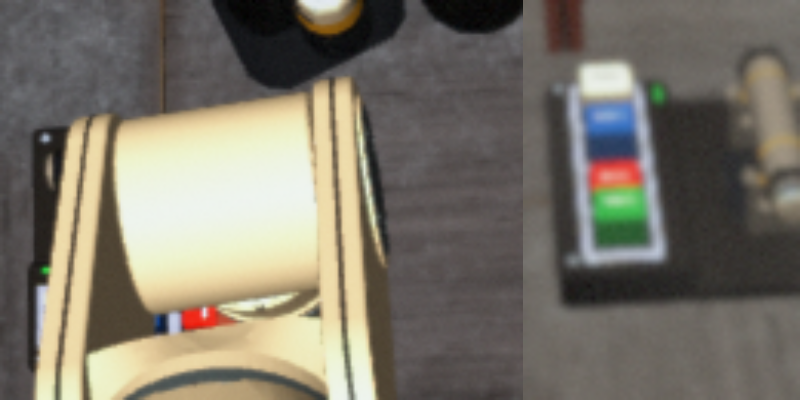

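The side half shows the mic lying straight in both saddles. The arm hides the dock in the top half. Next I press the green key with the fingers closed.

```bash
python3 - <<'E'
from vis import *
env.reach(P(GREEN,100),Q(YAW)); env.move_l(P(GREEN,56),rate=120)
print(env.move_l(P(GREEN,31),rate=30,f_stop=12)); env.hold(.3); st("pressed")
env.move_l(P(GREEN,110),rate=80); env.move_l([430,-120,280],rate=250); env.hold(.5); st()
t=viewer.camera("top"); s=viewer.camera("side")
cv2.imwrite("pics/c6.png",np.hstack([cv2.resize(t[190:320,135:305],(523,400)),cv2.resize(s[150:250,250:319],(277,400))]))
E
```

```text
True
pressed t30.2 [457.1 111.8 115.2] F [-2.5 -0.8 11.9] w0.2 g5.7
 t32.9 [ 430.  -119.8  279.9] F [0.6 0.7 0.4] w0.7 g0.0
```

View pics/c6.png

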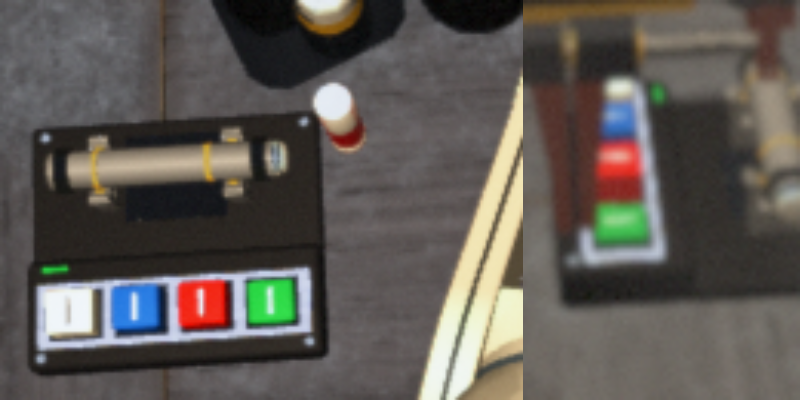

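The picture shows green locked down, red, blue and white up, the mic in both saddles and the glue stick standing. I'm handing the job in.

```bash
python3 -c "
from vis import *
print(workorder.sign_off())"
```

```text
the job is handed in; nothing more can be done
None
```

I handed the job in at about 33 s of the 64 s allowed: the highlighter is on the notepad, the microphone is seated in both saddles, green is locked down and red is up; the sign-off returned no verdict, so this rests on the camera pictures and force readings.

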